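Turn the divider in the batch binder

TASK

The soap workshop's ring binder lies open on the bench with a bar of soap left on its left-hand pages. With the fingertips, first slide that bar off the book, so that it lies flat on the bench the same way up and no longer touches the binder; then turn the stiff tabbed divider on the right-hand pages over the rings, so that it lies flat on the left-hand pages. Only push: do not lift, squeeze or tip over the soap, do not pinch or force the divider, and leave the other things round the book where they are.

Things in the scene. Friction and masses are not known exactly. Their poses are not given: they have to be found in the camera images.
- binder: A5 two-ring binder, black covers, open flat, fixed to the bench. Origin: on the bench under the middle of the spine; x along the spine away from the robot, y to the left-hand pages, z up. In this frame, mm: covers 3 thick, x -116 to 116, y -196 to 196. Right-hand paper: x -106 to 106, y -5 to -150..-160, top at z 44.
- left_page (a point): Middle of the top of the left-hand paper, at binder (0, 79, 12) mm; axes as the binder. Binder frame, mm: this paper fills x -106 to 106, y 5 to 152, top at z 12; an older, fixed divider inside it (top at z 8.5) sticks out to y 163, its tab at x 40 to 100 out to y 181.
- ring_centre (a point): Point midway between the two rings on the divider's turning line, at binder (0, 0, 29.5) mm; axes as the binder, the line runs along x. The steel rings stand at binder x -40 and 40: wire 4 mm thick, mean radius 25 mm about this line, so they span y -27 to 27 and reach z 57 mm.
- divider (a joint): Angle (rad) of the stiff buff board to be turned, 215 x 159 x 3 mm, about 0.1 kg: 0 flat on the right-hand paper (start), 1.57 upright, 3.14 flat on the left-hand paper. Low friction: falls back if let go before upright, falls on by itself once well past. Its under-face runs 14.5 mm off the turning line: at 0 it fills binder y -8 to -167, z 44 to 47; at 3.14 y 8 to 167, z 12 to 15 mm.
- divider_tab (a point): Middle of the lower outer edge of the divider's tab; moves with it. Tab 60 mm along the spine (binder x -30 to 30), 3 thick, 18 beyond the board and 25 beyond the paper. At angle 0 at binder (0, -185, 44) mm, 41 mm of open space between it and the cover below. A fingertip tilted some 40 degrees, reaching in from the right, goes under it and lifts it.
- soap_bar: The bar of soap lying on the left-hand pages: cream, 80 x 55 x 25 mm (its x, y, z), about 115 g, loose; origin at the centre of its underside, z up. On the pages its origin is 12 mm above the bench; on the bench it is 0.
- spare_bar: Another such bar, on the bench beyond the far end of the binder; leave it alone. Same size and origin.
- colour_jar: Small jar with a steel lid, 60 mm across and 72 mm high, beyond the far end of the binder; leave it alone. Origin: centre of its underside.
- stamp: Turned wooden soap stamp, 48 mm across and 70 mm high, at the far right of the binder; leave it alone. Origin: centre of its underside.
- tin: Flat round aluminium tin, 63 mm across and 29 mm high, on the bench at the near right of the binder; leave it alone. Origin: centre of its underside.
- spatula: Spatula, about 200 mm long, lying across the near end of the binder on the bench; leave it alone. Origin: near its middle, on the bench.
There are look-alikes about, which are no part of the job. Leave any black look-alike of the soap_bar alone.

How it is judged (in metres and radians):
On the way, in this order (a step that is already met when the one before it is completed fails the run):
1. the soap bar lies flat on the bench, off the binder (contact force between soap_bar and binder below 0.05 N and height (world z) of soap_bar below 0.004 m and angle between soap_bar's own z axis and vertical below 0.08 rad and linear speed of soap_bar below 0.02 m/s), for 0.2 s.
2. the divider lies flat on the left-hand pages (value of joint divider above 3.06 rad and not (velocity of joint divider above 0.1 rad/s)), for 0.2 s.
At the end, for the whole second after the job is handed in: The soap bar rests flat on the bench (underside centre under 4 mm high, tilted under 0.08 rad, same way up), not touching the binder; the divider lies flat on the left-hand pages (joint above 3.06 rad), both at rest (all of step 1 and all of step 2).
It fails at once if the soap bar is lifted or carried (underside more than 20 mm above the pages) (height (world z) of soap_bar above 0.032 m).
It fails at once if the soap bar is tipped over (angle between soap_bar's own z axis and vertical above 0.8 rad).
It fails at once if the soap bar is squeezed (more than 15 N from the fingers) (contact force between the fingers and soap_bar above 15 N).
It fails at once if the divider is pinched or forced (more than 15 N from the fingers) (contact force between the fingers and divider above 15 N).
It fails at once if one of the other things round the book is disturbed (moved more than 25 mm) (distance of any of spare_bar, colour_jar, stamp, tin, spatula from where it was at the start of the episode above 0.025 m).
It also fails if it takes over 58 s, if anything falls off the work surface, if the arm or the gripper's body presses on something with over 40 N, if the wrist force passes 120 N, or if a joint passes its speed limit or range.

ROBOT

A 6-joint arm with a two-finger parallel gripper is mounted at the origin on the work surface. World frame = base frame: x ahead of the robot, y to its left, z up, the work surface at z = 0. Lengths are in mm, angles in rad, forces in N, time in s.
With the tool pointing down it reaches from about 350 to 875 mm from the base axis. Payload 4.2 kg.
Tool frame: the origin (TCP) lies midway between the tips of the shut fingers; the grasp point (between the pads) lies 19 mm behind it (arm.grasp_offset is the distance from the TCP to the grasp point, in mm); z points along the fingers, y is the direction in which the jaws open and shut (so a half turn about z gives the same grasp; the last joint's range is limited). The gripper opens to 85 mm and grips with 20 to 120 N. Pads are 22 mm wide; open, the fingers measure 114 mm over their backs; the gripper's body (76 mm by 85 mm) begins 54 mm behind the grasp point. The pads swing forward as they close: fully open they stand 13 mm farther back than shut.
Start: joints at [-1.017, 0.385, 0.008, 0, -1.194, -0.259], TCP at [181.609, -598.011, 231.312] pointing down, gripper open.
Joint ranges: [-3.14, 3.14], [-1.21, 2.06], [-1.07, 1.41], [-3.16, 2.05], [-2.99, -0.16], [-3.1, 3.1]. Speed limits (rad/s): [2.79, 2.79, 3.14, 3.14, 3.14, 3.14].

INTERFACE

Orientations are given as a unit quaternion [x, y, z, w].
In Python, from bench import arm gives the robot as it stands.
- The arm moves only by the tool move_arm, never from a script. Its argument "moves" is a list of rows, each an object with "gripper": the gripper's target within -1 to 1 (fully open at 1, half-way at 0, shut at -1); "xyz": the shift along the tool's x, y, z in cm, a list of three; "angular": the turn, a rotation vector about the tool's x, y, z in rad, a list of three. In form: [{"gripper": gripper, "xyz": [dx, dy, dz], "angular": [wx, wy, wz]}, ...]. A call has 1 to 10 rows; each row is the pose to reach, as a shift and turn from the pose commanded when the call began, along the tool's axes at that moment; what a row does not reach only later rows make up. A row lasts 1/8 s, in which the tool goes at most 62.5 mm and 10.7 degrees, less where a joint would pass 70% of its speed; a pose out of reach is approached as far as the arm can. A call with a gripper value outside its range is refused whole. The fingers move at their own pace and stop on an object; the grip force is fixed at half the most. Time passes only in rows, so rows that repeat a pose let the fingers close. It gives the time, the measured TCP pose, the force and the opening at its end, in the units of the state.
- arm.read_state(): the state, without advancing time (a new reading comes with each control period).
- arm.get_image(name): name is "side" or "top" or "wrist"; returns (picture, depth): 400x640x3 uint8, blue, green, red; 400x640 float32, mm along the optical axis (not along the pixel's ray), 0 where there is no reading.
- arm.get_calibration(name): a dict with "camera_matrix" (3x3 intrinsics, pixels), "R" (3x3) and "t" (3): a world point X has camera coordinates R X + t. Camera axes: x right, y down, z forward; pixel columns grow to the right and rows downward; lengths in mm; the calibration is good to about 2 mm. A picture is of the moment at which its call begins: read the wrist's pose just before it. get_calibration takes no time and is no camera call; for the wrist camera it gives the pose at the moment of the call.
- arm.job_done(): hands the job in, once; it reports no verdict.
The state is a dict: "clock": time; "joints": joint angles; "joint_vel": joint speeds; "joint_efforts": joint torques, N m; "position": TCP position; "ee_rot": TCP orientation; "contact_force": force on the tool from outside, world axes, zero at the start; "wrist_torque": the same for the moment, N m; "gripper_width": finger opening in mm.
Only numpy, scipy, OpenCV 4.12 (cv2) and the standard library are available. Lean on these libraries where they do the work, as an engineer would, in place of code of your own. Each camera call takes 0.05 s, during which the arm holds its last target. There are 200 camera calls.

## Working session

There is one attempt and no reset: what is moved stays moved. The work goes in short steps, Python scripts to look and compute and a tool call to move; the robot and the scene stay as the last step left them, time stands still between calls to the robot, and variables do not carry over. Pictures are saved under pics/ and viewed, about 8 in all and at most 12, crops included, and the job is handed in when it is done.

Besides the shell and the picture viewer there is one more tool, called in YAML: its name, and indented under it one key for each argument. move_arm: Moves the arm, as the interface text tells. Its arguments: {"type":"object","properties":{"moves":{"type":"array","items":{"type":"object","properties":{"gripper":{"type":"number"},"xyz":{"type":"array","items":{"type":"number"}},"angular":{"type":"array","items":{"type":"number"}}}}}},"required":["moves"]}

```bash
mkdir -p pics; ls; python3 - <<'E'
from bench import arm
import cv2,numpy as np
for n in("top","side"):
    im,d=arm.get_image(n); cv2.imwrite(f"pics/{n}0.png",im); np.save(f"pics/{n}0.npy",d)
    c=arm.get_calibration(n); print(n,c)
print(arm.read_state())
E
```

```text
pics
top {'camera_matrix': array([[475.94111744,   0.        , 325.99893699],
       [  0.        , 475.94111744, 203.89780364],
       [  0.        ,   0.        ,   1.        ]]), 'R': array([[ 0.0251906 , -0.99960829, -0.01219401],
       [-0.99375747, -0.02371333, -0.10901273],
       [ 0.10868086,  0.01486399, -0.99396556]]), 't': array([  16.40935852,  563.954742  , 1019.43344514])}
side {'camera_matrix': array([[379.55309348,   0.        , 323.63682025],
       [  0.        , 379.55309348, 196.80721345],
       [  0.        ,   0.        ,   1.        ]]), 'R': array([[-0.97675666, -0.2139076 , -0.01378309],
       [-0.13922536,  0.6820012 , -0.71797679],
       [ 0.16298078, -0.69936965, -0.69593057]]), 't': array([578.44450884,  99.26505791, 859.24403263])}
{'clock': 0.1, 'joints': array([-1.01739380e+00,  3.85486560e-01,  6.78904936e-03, -4.19948454e-04,
       -1.19400275e+00, -2.58568484e-01]), 'joint_vel': array([ 0.00132141, -0.00049905,  0.0019584 ,  0.00155778,  0.00017303,
        0.00294814]), 'joint_efforts': array([-5.15077390e-04, -3.93320346e+01,  1.88929027e+01,  4.19795752e+00,
       -2.57539847e-03,  1.04256307e-05]), 'position': array([ 181.46221359, -597.54587122,  230.33943405]), 'ee_rot': array([-1.46806987e-01,  9.89164680e-01,  9.51662572e-04, -1.96648863e-04]), 'contact_force': array([-0.31136458, -0.04345396,  0.14115397]), 'wrist_torque': array([ 0.00951005, -0.00828855, -0.03523532]), 'gripper_width': 85.81386885256079}
```

View pics/top0.png

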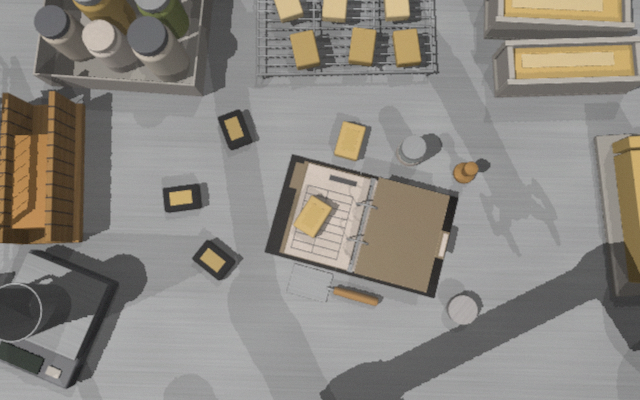

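View pics/side0.png

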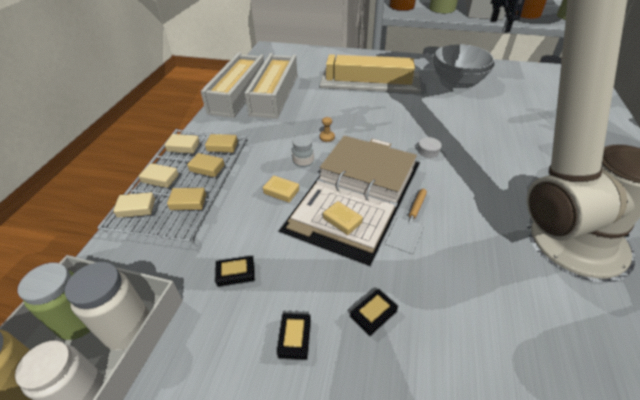

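The top view shows the soap bar on the left pages at about (313,216). The spare bar is at (350,140), the jar (412,150), the stamp (467,172), the tin (462,308) and the spatula (340,290). The three black look-alikes are at (235,130), (182,198) and (215,260). The cream bar on the pages is the one to push. Next I'll measure.

```bash
cat > h.py <<'E'
import cv2,numpy as np
from bench import arm
def ray(n,uv,z,c=None):
    c=c or arm.get_calibration(n); K,R,t=c["camera_matrix"],c["R"],c["t"]
    uv=np.atleast_2d(np.array(uv,float)); o=-R.T@t
    d=(R.T@np.linalg.inv(K)@np.c_[uv,np.ones(len(uv))].T).T
    return o+d*((z-o[2])/d[:,2])[:,None]
def proj(n,X,c=None):
    c=c or arm.get_calibration(n); p=(c["R"]@np.atleast_2d(X).T).T+c["t"]; p=(c["camera_matrix"]@p.T).T
    return p[:,:2]/p[:,2:]
E
python3 - <<'E'
from h import *
im=cv2.imread("pics/top0.png"); d=np.load("pics/top0.npy")
hsv=cv2.cvtColor(im,cv2.COLOR_BGR2HSV)
for p in [(313,216),(350,140),(410,230),(280,230),(445,244),(300,200)]: print(p,hsv[p[1],p[0]],d[p[1],p[0]])
def big(m,x0,y0,x1,y1,k=3):
    mm=np.zeros_like(m); mm[y0:y1,x0:x1]=m[y0:y1,x0:x1]
    cs,_=cv2.findContours(mm,cv2.RETR_EXTERNAL,cv2.CHAIN_APPROX_NONE)
    c=max(cs,key=cv2.contourArea); return c
def rep(name,m,box,z):
    c=big(m,*box); w=ray("top",c[:,0],z)[:,:2].astype(np.float32)
    r=cv2.minAreaRect(w); print(name,cv2.contourArea(c),r,cv2.boxPoints(r).round(0).tolist())
    return r
rep("board",cv2.inRange(hsv,(10,60,60),(25,140,140)),(355,170,460,300),47)
soap=cv2.inRange(hsv,(15,80,150),(35,255,255))
rep("soap",soap,(285,185,345,245),37)
rep("spare",soap,(325,110,375,170),25)
dark=cv2.inRange(hsv,(0,0,0),(180,255,55))
# binder: whole convex hull of non-grey
cv2.imwrite("pics/crop0.png",cv2.resize(im[110:330,150:490],None,fx=2.35,fy=2.35,interpolation=cv2.INTER_CUBIC))
print(ray("top",[(297,156),(458,195),(434,297),(266,251)],3).round(0))
for nm,uv in [("look1",(235,130)),("look2",(182,198)),("look3",(215,260)),("tin",(462,308)),("jar",(412,150)),("stamp",(467,172))]: print(nm,ray("top",uv,20).round(0))
E
```

```text
(313, 216) [ 20 109 203] 1043.4396
(350, 140) [ 20 113 198] 1072.0189
(410, 230) [ 18  69 141] 1026.2645
(280, 230) [ 0 12 64] 1071.553
(445, 244) [ 17  39 192] 1024.3047
(300, 200) [ 14  27 192] 1071.5848
board 263.5 ((571.962890625, -195.81613159179688), (75.802490234375, 47.93730926513672), 76.47809600830078) [[540.0, -227.0], [586.0, -238.0], [604.0, -165.0], [558.0, -153.0]]
soap 805.5 ((535.1937255859375, 59.952701568603516), (53.02978515625, 77.90911102294922), 59.059791564941406) [[488.0, 57.0], [555.0, 17.0], [582.0, 63.0], [515.0, 103.0]]
spare 749.5 ((709.4900512695312, -18.538211822509766), (52.427825927734375, 79.69536590576172), 75.67601776123047) [[664.0, -34.0], [742.0, -54.0], [755.0, -3.0], [677.0, 17.0]]
[[ 675.  100.    3.]
 [ 594. -267.    3.]
 [ 365. -213.    3.]
 [ 457.  163.    3.]]
look1 [[729. 242.  20.]]
look2 [[570. 353.  20.]]
look3 [[434. 272.  20.]]
tin [[ 344. -270.   20.]]
jar [[ 691. -160.   20.]]
stamp [[ 644. -283.   20.]]
```

View pics/crop0.png

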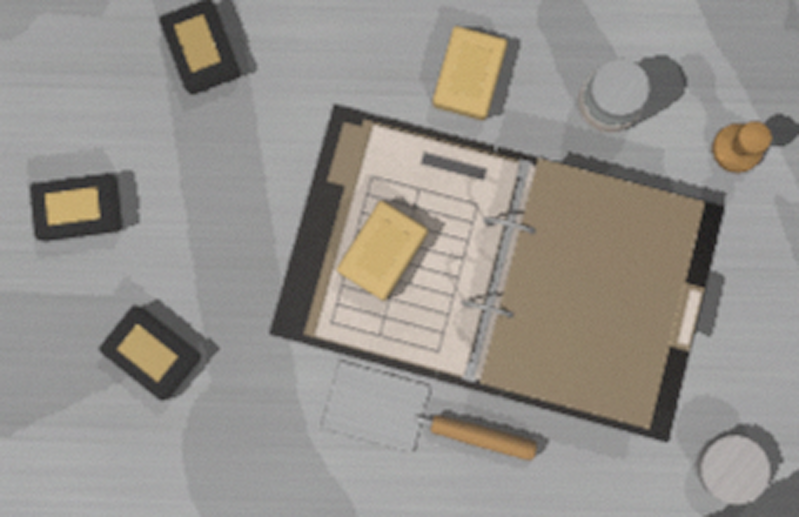

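The crop confirms the task's bar: it lies on the ruled page at crop (383,250), while the look-alikes are black-cased and off the book. Now I'll refine the binder pose.

```bash
python3 - <<'E'
from h import *
im=cv2.imread("pics/top0.png")
hsv=cv2.cvtColor(im,cv2.COLOR_BGR2HSV)
m=cv2.inRange(hsv,(8,45,80),(26,255,165)); mm=np.zeros_like(m); mm[165:305,345:465]=m[165:305,345:465]
mm=cv2.morphologyEx(cv2.morphologyEx(mm,cv2.MORPH_CLOSE,np.ones((3,3))),cv2.MORPH_OPEN,np.ones((7,7)))
c=max(cv2.findContours(mm,0,1)[0],key=cv2.contourArea)
r=cv2.minAreaRect(ray("top",c[:,0],47)[:,:2].astype(np.float32)); print("board",r,"expect 215x159");bp=cv2.boxPoints(r);print(bp.round(0).tolist())
# binder frame from board rect: board centre at binder y=-87.5
e=[bp[i+1]-bp[i] for i in range(3)]; L=max(e,key=np.linalg.norm); ux=L/np.linalg.norm(L); ux*=np.sign(ux[0]); uy=np.array([-ux[1],ux[0]])
o=np.array(r[0])+87.5*uy
print("origin",o,"yaw",np.arctan2(ux[1],ux[0]))
C=ray("top",[(292.6,154.7),(458,192),(434.3,297.2),(265.3,252.1)],3)[:,:2]
o2=C.mean(0);dx=(C[0]+C[1]-C[2]-C[3])/2;dy=(C[0]+C[3]-C[1]-C[2])/2
print("covers origin",o2,"size",np.linalg.norm(dx),np.linalg.norm(dy),"yaw",np.arctan2(dx[1],dx[0]),np.arctan2(-dy[0],dy[1]))
q=np.array([535.2,60]);print("soap in binder",(q-o2)@ux,(q-o2)@uy)
T=ray("top",[(150+690/2.35,110+318/2.35)],47)[0,:2]; print("tab mid", (T-o2)@ux,(T-o2)@uy)
E
```

```text
board ((499.993408203125, -138.2740020751953), (166.2957763671875, 216.33700561523438), 76.64328002929688) expect 215x159
[[376.0, -194.0], [586.0, -244.0], [624.0, -82.0], [414.0, -32.0]]
origin [520.20705032 -53.14082336] yaw -0.23311877
covers origin [524.43131816 -51.84739896] size 236.0970390526042 387.0742355180591 yaw -0.22948161265189176 -0.21775911480161783
soap in binder -15.360812317822965 111.30970408301357
tab mid -5.01811599237579 -178.75624832082391
```

```bash
cat >> h.py <<'E'
from scipy.spatial.transform import Rotation as Ro
O=np.array([522.,-53.,0]); YAW=-0.228
UX=np.array([np.cos(YAW),np.sin(YAW),0]);UY=np.array([-UX[1],UX[0],0]);UZ=np.array([0,0,1.])
def W(b): return O+b[0]*UX+b[1]*UY+b[2]*UZ
def B(w): w=np.asarray(w)-O; return np.array([w@UX,w@UY,w[2]])
def Rt(tilt=0): # tool z down, leaning towards +y of binder by tilt (rad)
    z=np.sin(tilt)*UY-np.cos(tilt)*UZ; y=-UX; return np.c_[np.cross(y,z),y,z]
def go(b,tilt=0,s=None):
    s=s or arm.read_state(); R=Ro.from_quat(s["ee_rot"]).as_matrix()
    dx=R.T@(W(b)-s["position"])/10; rv=Ro.from_matrix(R.T@Rt(tilt)).as_rotvec()
    print("xyz",dx.round(2).tolist(),"ang",rv.round(3).tolist())
def st():
    s=arm.read_state(); print("t",s["clock"],"binder tcp",B(s["position"]).round(1),"F",s["contact_force"].round(1),"w",round(s["gripper_width"],1),"j",s["joints"].round(2)); return s
E
python3 - <<'E'
from h import *
st(); go((-14,48,200))
E
```

```text
t 0.1 binder tcp [-208.6 -607.4  230.3] F [-0.3 -0.   0.1] w 85.8 j [-1.02  0.39  0.01 -0.   -1.19 -0.26]
xyz [-49.58, 47.07, 3.12] ang [0.002, 0.001, -1.048]
```

move_arm:
  moves:
    - {"gripper": -0.4, "xyz": [-49.6, 47.1, 3.0], "angular": [0, 0, -1.048]}
    - {"gripper": -0.4, "xyz": [-49.6, 47.1, 3.0], "angular": [0, 0, -1.048]}
    - {"gripper": -0.4, "xyz": [-49.6, 47.1, 3.0], "angular": [0, 0, -1.048]}
    - {"gripper": -0.4, "xyz": [-49.6, 47.1, 3.0], "angular": [0, 0, -1.048]}
    - {"gripper": -0.4, "xyz": [-49.6, 47.1, 3.0], "angular": [0, 0, -1.048]}
    - {"gripper": -0.4, "xyz": [-49.6, 47.1, 3.0], "angular": [0, 0, -1.048]}
    - {"gripper": -0.4, "xyz": [-49.6, 47.1, 3.0], "angular": [0, 0, -1.048]}
    - {"gripper": -0.4, "xyz": [-49.6, 47.1, 3.0], "angular": [0, 0, -1.048]}
    - {"gripper": -0.4, "xyz": [-49.6, 47.1, 3.0], "angular": [0, 0, -1.048]}
    - {"gripper": -0.4, "xyz": [-49.6, 47.1, 3.0], "angular": [0, 0, -1.048]}

```text
clock: 1.35
position: [490.4, -53.0, 203.8]
ee_rot: [-0.622, 0.783, 0.0, -0.0]
contact_force: [0.5, -0.6, 0.1]
gripper_width: 25.2
```

```bash
python3 - <<'E'
from h import *
st(); go((-14,48,60))
E
```

```text
t 1.35 binder tcp [-30.8  -7.2 203.8] F [ 0.5 -0.6  0.1] w 25.2 j [ 0.22  0.18 -0.35 -0.   -1.04 -0.45]
xyz [-5.52, -1.68, 14.38] ang [0.0, -0.0, 0.0]
```

move_arm:
  moves:
    - {"gripper": -0.4, "xyz": [-5.5, -1.7, 0], "angular": [0, 0, 0]}
    - {"gripper": -0.4, "xyz": [-5.5, -1.7, 3], "angular": [0, 0, 0]}
    - {"gripper": -0.4, "xyz": [-5.5, -1.7, 8], "angular": [0, 0, 0]}
    - {"gripper": -0.4, "xyz": [-5.5, -1.7, 8], "angular": [0, 0, 0]}
    - {"gripper": -0.4, "xyz": [-5.5, -1.7, 8], "angular": [0, 0, 0]}

```text
clock: 1.98
position: [520.0, -5.4, 125.3]
ee_rot: [-0.622, 0.783, -0.001, 0.001]
contact_force: [0.0, 0.5, 1.0]
gripper_width: 25.4
```

```bash
python3 - <<'E'
from h import *
c=arm.get_calibration("wrist"); im,d=arm.get_image("wrist"); cv2.imwrite("pics/w1.png",im)
im2,_=arm.get_image("top"); cv2.imwrite("pics/t1.png",im2)
st(); go((-14,48,60))
print(proj("wrist",[W((-14,48,12)),W((-40,27,29)),W((40,27,29)),W((-106,152,12)),W((106,152,12)),W((-106,5,12))],c).round(0).tolist())
# soap in wrist
hsv=cv2.cvtColor(im,cv2.COLOR_BGR2HSV); m=cv2.morphologyEx(cv2.inRange(hsv,(15,70,130),(35,255,255)),cv2.MORPH_OPEN,np.ones((5,5)))
for k in cv2.findContours(m,0,1)[0]:
    if cv2.contourArea(k)<1500: continue
    w=ray("wrist",k[:,0],37,c); r=cv2.minAreaRect(np.array([B(p)[:2] for p in w],np.float32)); print(cv2.contourArea(k),r,cv2.boxPoints(r).round(0).tolist())
E
```

```text
t 2.075 binder tcp [-12.4  46.2 126.1] F [-0.4  0.9  0.3] w 25.8 j [ 0.3   0.31 -0.4   0.   -0.86 -0.53]
xyz [-0.17, 0.19, 6.61] ang [-0.004, 0.002, 0.0]
[[327.0, 199.0], [359.0, 180.0], [262.0, 180.0], [421.0, 301.0], [206.0, 301.0], [435.0, 151.0]]
2851.5 ((-15.781705856323242, 112.38418579101562), (64.74758911132812, 51.6060676574707), 85.3889389038086) [[-44.0, 82.0], [7.0, 78.0], [13.0, 143.0], [-39.0, 147.0]]
4942.0 ((164.28875732421875, 69.80342864990234), (49.80481719970703, 76.27973175048828), 88.63970947265625) [[126.0, 46.0], [202.0, 44.0], [203.0, 94.0], [127.0, 96.0]]
```

View pics/w1.png

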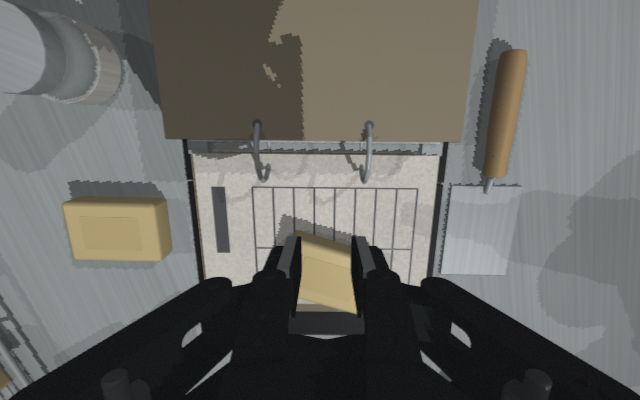

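The wrist view shows the soap at about (325,270) between the fingers, the ring ends at (265,178) and (368,178), and the spare bar at (118,228). The measurements agree to about 4 mm in x, and I'll shift the origin for that. The gap for the fingertips is clear, so I'm lowering.

move_arm:
  moves:
    - {"gripper": -0.4, "xyz": [0, 0, 5], "angular": [0, 0, 0]}
    - {"gripper": -0.4, "xyz": [0, 0, 8], "angular": [0, 0, 0]}
    - {"gripper": -0.4, "xyz": [0, 0, 10], "angular": [0, 0, 0]}
    - {"gripper": -0.4, "xyz": [0, 0, 10.8], "angular": [0, 0, 0]}
    - {"gripper": -0.4, "xyz": [0, 0, 10.8], "angular": [0, 0, 0]}

```text
clock: 2.7
position: [519.7, -5.2, 16.8]
ee_rot: [-0.622, 0.783, -0.0, 0.001]
contact_force: [-0.4, -0.1, 0.5]
gripper_width: 25.8
```

```bash
sed -i 's/O=np.array(\[522.,-53.,0\])/O=np.array([519.,-53.,0])/' h.py; python3 - <<'E'
from h import *
st(); go((-15,48,17))
E
```

```text
t 2.7 binder tcp [-10.1  46.7  16.8] F [-0.4 -0.1  0.5] w 25.8 j [ 0.3   0.47 -0.5   0.   -0.59 -0.53]
xyz [-0.13, 0.49, -0.03] ang [-0.001, 0.001, 0.0]
```

move_arm:
  moves:
    - {"gripper": -0.4, "xyz": [-0.6, 0, 0], "angular": [0, 0, 0]}
    - {"gripper": -0.4, "xyz": [-1.1, 0, 0], "angular": [0, 0, 0]}
    - {"gripper": -0.4, "xyz": [-1.5, 0, 0], "angular": [0, 0, 0]}
    - {"gripper": -0.4, "xyz": [-1.9, 0, 0], "angular": [0, 0, 0]}
    - {"gripper": -0.4, "xyz": [-2.4, 0, 0], "angular": [0, 0, 0]}
    - {"gripper": -0.4, "xyz": [-2.9, 0, 0], "angular": [0, 0, 0]}
    - {"gripper": -0.4, "xyz": [-3.4, 0, 0], "angular": [0, 0, 0]}
    - {"gripper": -0.4, "xyz": [-3.9, 0, 0], "angular": [0, 0, 0]}
    - {"gripper": -0.4, "xyz": [-4.4, 0, 0], "angular": [0, 0, 0]}
    - {"gripper": -0.4, "xyz": [-5.0, 0, 0], "angular": [0, 0, 0]}

```text
clock: 3.95
position: [530.3, 43.7, 15.9]
ee_rot: [-0.622, 0.783, 0.0, -0.0]
contact_force: [0.2, -0.4, -0.1]
gripper_width: 25.3
```

```bash
cat >> h.py <<'E'
def soap(z=37,name=None):
    im,d=arm.get_image("top")
    if name: cv2.imwrite(name,cv2.resize(im[110:330,150:490],None,fx=2.35,fy=2.35,interpolation=cv2.INTER_CUBIC))
    m=cv2.inRange(cv2.cvtColor(im,cv2.COLOR_BGR2HSV),(15,80,140),(35,255,255)); m[:160]=0; m[260:]=0; m[:,:245]=0;m[:,350:]=0
    for k in cv2.findContours(m,0,1)[0]:
        if cv2.contourArea(k)<80: continue
        r=cv2.minAreaRect(np.array([B(p)[:2] for p in ray("top",k[:,0],z)],np.float32)); print("soap",cv2.contourArea(k),np.round(r[0],1),np.round(r[1],1),r[2],cv2.boxPoints(r).round(0).tolist())
E
python3 - <<'E'
from h import *
st(); soap()
E
```

```text
t 3.95 binder tcp [-10.9  96.8  15.9] F [ 0.2 -0.4 -0.1] w 25.3 j [ 0.39  0.49 -0.47 -0.   -0.61 -0.62]
```

```bash
python3 - <<'E'
from h import *
im,d=arm.get_image("side"); cv2.imwrite("pics/s2.png",cv2.resize(im[150:330,180:460],None,fx=2.8,fy=2.8,interpolation=cv2.INTER_CUBIC))
E
```

```text
(no output)
```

View pics/s2.png

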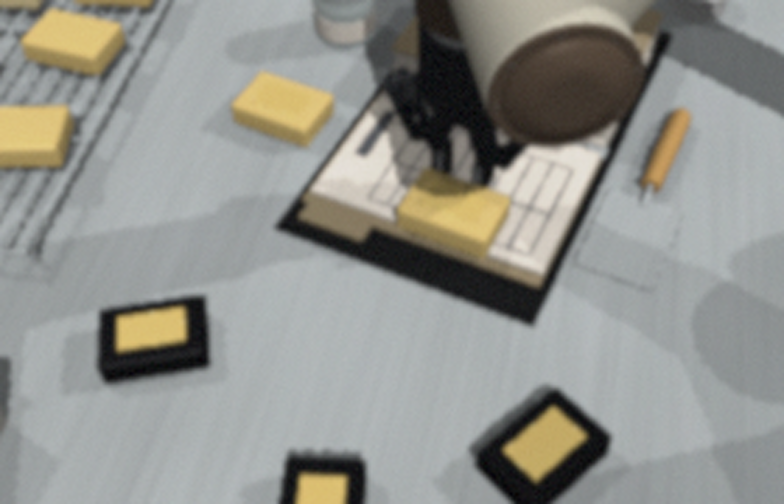

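The side view shows the bar (crop 453,210) squared up against the two fingertips at the outer page edge. I'll keep pushing.

move_arm:
  moves:
    - {"gripper": -0.4, "xyz": [-0.5, 0, 0], "angular": [0, 0, 0]}
    - {"gripper": -0.4, "xyz": [-1.0, 0, 0], "angular": [0, 0, 0]}
    - {"gripper": -0.4, "xyz": [-1.5, 0, 0], "angular": [0, 0, 0]}
    - {"gripper": -0.4, "xyz": [-2.0, 0, 0], "angular": [0, 0, 0]}
    - {"gripper": -0.4, "xyz": [-2.5, 0, 0], "angular": [0, 0, 0]}
    - {"gripper": -0.4, "xyz": [-3.0, 0, 0], "angular": [0, 0, 0]}
    - {"gripper": -0.4, "xyz": [-3.5, 0, 0], "angular": [0, 0, 0]}
    - {"gripper": -0.4, "xyz": [-4.0, 0, 0], "angular": [0, 0, 0]}
    - {"gripper": -0.4, "xyz": [-4.5, 0, 0], "angular": [0, 0, 0]}
    - {"gripper": -0.4, "xyz": [-5.0, 0, 0], "angular": [0, 0, 0]}

```text
clock: 5.3
position: [541.6, 92.5, 15.9]
ee_rot: [-0.622, 0.783, 0.0, 0.0]
contact_force: [-0.1, 0.3, 0.8]
gripper_width: 25.9
```

move_arm:
  moves:
    - {"gripper": -0.4, "xyz": [-0.5, 0, 0], "angular": [0, 0, 0]}
    - {"gripper": -0.4, "xyz": [-1.0, 0, 0], "angular": [0, 0, 0]}
    - {"gripper": -0.4, "xyz": [-1.5, 0, 0], "angular": [0, 0, 0]}
    - {"gripper": -0.4, "xyz": [-2.0, 0, 0], "angular": [0, 0, 0]}
    - {"gripper": -0.4, "xyz": [-2.5, 0, 0], "angular": [0, 0, 0]}
    - {"gripper": -0.4, "xyz": [-3.0, 0, 0], "angular": [0, 0, 0]}
    - {"gripper": -0.4, "xyz": [-3.3, 0, 0], "angular": [0, 0, 0]}
    - {"gripper": -0.4, "xyz": [-3.3, 0, 0], "angular": [0, 0, 0]}

```text
clock: 6.3
position: [549.2, 124.6, 16.0]
ee_rot: [-0.622, 0.783, -0.0, 0.0]
contact_force: [0.8, 0.7, -0.4]
gripper_width: 25.7
```

```bash
python3 - <<'E'
from h import *
st()
im,d=arm.get_image("side"); cv2.imwrite("pics/s3.png",cv2.resize(im[150:330,180:460],None,fx=2.8,fy=2.8,interpolation=cv2.INTER_CUBIC))
E
```

```text
t 6.3 binder tcp [-10.8 179.8  16. ] F [ 0.8  0.7 -0.4] w 25.7 j [ 0.51  0.53 -0.39 -0.   -0.65 -0.74]
```

View pics/s3.png

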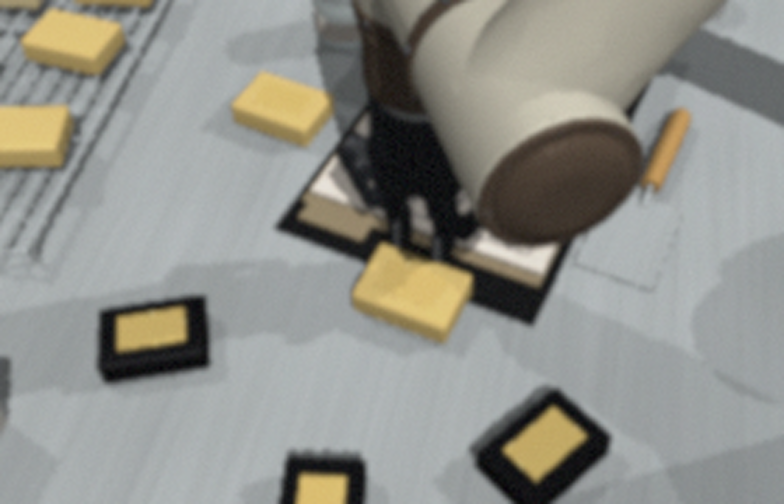

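The bar (crop 412,290) overhangs the cover edge and tilts slightly. I'll lower the tips and push about 30 mm more.

move_arm:
  moves:
    - {"gripper": -0.4, "xyz": [0, 0, 0.3], "angular": [0, 0, 0]}
    - {"gripper": -0.4, "xyz": [-0.3, 0, 0.6], "angular": [0, 0, 0]}
    - {"gripper": -0.4, "xyz": [-0.8, 0, 0.7], "angular": [0, 0, 0]}
    - {"gripper": -0.4, "xyz": [-1.3, 0, 0.7], "angular": [0, 0, 0]}
    - {"gripper": -0.4, "xyz": [-1.8, 0, 0.7], "angular": [0, 0, 0]}
    - {"gripper": -0.4, "xyz": [-2.3, 0, 0.7], "angular": [0, 0, 0]}
    - {"gripper": -0.4, "xyz": [-2.7, 0, 0.7], "angular": [0, 0, 0]}
    - {"gripper": -0.4, "xyz": [-3.1, 0, 0.7], "angular": [0, 0, 0]}
    - {"gripper": -0.4, "xyz": [-3.1, 0, 0.7], "angular": [0, 0, 0]}
    - {"gripper": -0.4, "xyz": [-1.5, 0, 0.5], "angular": [0, 0, 0]}

```text
clock: 7.6
position: [552.5, 139.1, 10.9]
ee_rot: [-0.623, 0.783, -0.0, 0.0]
contact_force: [0.0, -0.2, 0.1]
gripper_width: 25.7
```

move_arm:
  moves:
    - {"gripper": -1, "xyz": [1, 0, -2], "angular": [0, 0, 0]}
    - {"gripper": -1, "xyz": [4, 0, -8], "angular": [0, 0, 0]}
    - {"gripper": -1, "xyz": [9, 0, -13], "angular": [0, 0, 0]}
    - {"gripper": -1, "xyz": [15, 0, -17], "angular": [0, 0, 0]}
    - {"gripper": -1, "xyz": [21, 0, -18], "angular": [0, 0, 0]}
    - {"gripper": -1, "xyz": [27, 0, -18], "angular": [0, 0, 0]}
    - {"gripper": -1, "xyz": [33, 0, -18], "angular": [0, 0, 0]}
    - {"gripper": -1, "xyz": [39, 0, -18], "angular": [0, 0, 0]}
    - {"gripper": -1, "xyz": [45, 0, -18], "angular": [0, 0, 0]}
    - {"gripper": -1, "xyz": [45, 0, -18], "angular": [0, 0, 0]}

```text
clock: 8.85
position: [448.1, -303.0, 190.6]
ee_rot: [-0.62, 0.785, 0.0, -0.0]
contact_force: [0.4, 0.5, -0.5]
gripper_width: -0.2
```

```bash
python3 - <<'E'
from h import *
st(); soap(25,"pics/t4.png")
im,d=arm.get_image("side"); cv2.imwrite("pics/s4.png",im)
go((0,-230,150),0.75)
E
```

```text
t 8.85 binder tcp [ -12.6 -259.6  190.6] F [ 0.4  0.5 -0.5] w -0.2 j [-0.29  0.28 -0.26 -0.   -1.03  0.06]
soap 641.5 [-18.4 248.8] [78.8 51.7] 1.2852888107299805 [[-58.0, 274.0], [-57.0, 222.0], [22.0, 224.0], [20.0, 276.0]]
xyz [-2.71, -1.19, 4.07] ang [-0.001, -0.75, -0.003]
```

View pics/t4.png

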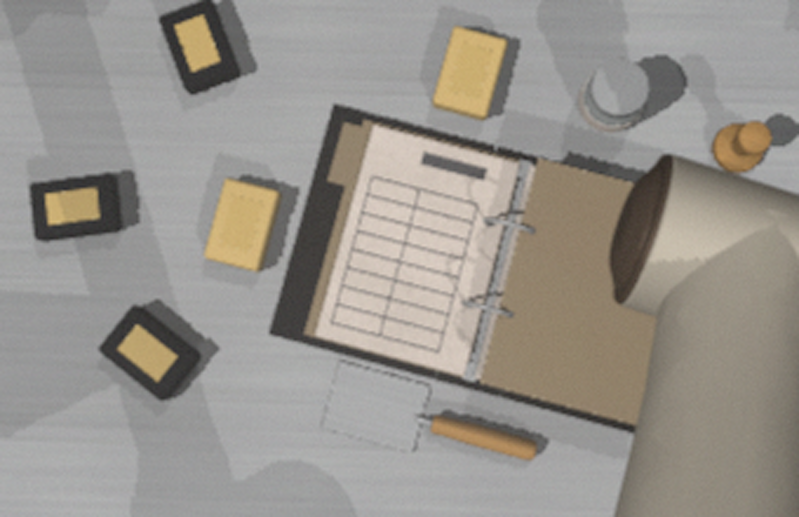

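The bar lies on the bench at crop (243,225), clear of the cover edge by about 25 mm. Everything else is unmoved. Next I'll tilt the tool for the divider.

move_arm:
  moves:
    - {"gripper": -1, "xyz": [-1.0, -1.2, 2], "angular": [0, -0.18, 0]}
    - {"gripper": -1, "xyz": [-1.0, -1.2, 4], "angular": [0, -0.36, 0]}
    - {"gripper": -1, "xyz": [-1.2, -1.2, 6], "angular": [0, -0.54, 0]}
    - {"gripper": -1, "xyz": [-1.2, -1.2, 7], "angular": [0, -0.72, 0]}
    - {"gripper": -1, "xyz": [-1.2, -1.2, 7], "angular": [0, -0.75, 0]}
    - {"gripper": -1, "xyz": [-1.2, -1.2, 7], "angular": [0, -0.75, 0]}

```text
clock: 9.7
position: [465.2, -289.9, 120.9]
ee_rot: [-0.579, 0.729, 0.228, 0.286]
contact_force: [0.6, -0.9, 0.9]
gripper_width: -0.0
```

```bash
python3 - <<'E'
from h import *
st(); go((0,-240,16),0.75); go((0,-180,16),0.75)
E
```

```text
t 9.7 binder tcp [   1.2 -243.   120.9] F [ 0.6 -0.9  0.9] w -0.0 j [-0.66  0.58  0.07 -0.67 -1.46  0.65]
xyz [6.92, 0.11, 7.89] ang [0.001, -0.001, 0.0]
xyz [2.53, 0.1, 11.97] ang [0.001, -0.001, 0.0]
```

move_arm:
  moves:
    - {"gripper": -1, "xyz": [2.5, 0.1, 2.7], "angular": [0, 0, 0]}
    - {"gripper": -1, "xyz": [5.0, 0.1, 5.6], "angular": [0, 0, 0]}
    - {"gripper": -1, "xyz": [6.5, 0.1, 7.3], "angular": [0, 0, 0]}
    - {"gripper": -1, "xyz": [6.9, 0.1, 7.8], "angular": [0, 0, 0]}
    - {"gripper": -1, "xyz": [6.9, 0.1, 7.8], "angular": [0, 0, 0]}

```text
clock: 10.32
position: [465.3, -287.7, 17.7]
ee_rot: [-0.58, 0.728, 0.227, 0.287]
contact_force: [-0.5, -0.3, -0.2]
gripper_width: 0.1
```

```bash
python3 - <<'E'
from h import *
c=arm.get_calibration("wrist"); im,d=arm.get_image("wrist"); cv2.imwrite("pics/w5.png",im)
st(); go((0,-180,16),0.75)
print(proj("wrist",[W((-30,-185,44)),W((30,-185,44)),W((-30,-167,47)),W((30,-167,47))],c).round(0).tolist())
E
```

```text
t 10.375 binder tcp [   1.  -241.1   18.1] F [ 0.   0.6 -0.4] w -0.3 j [-0.67  0.72  0.02 -0.69 -1.32  0.77]
xyz [-4.33, 0.09, 4.31] ang [-0.001, -0.001, 0.002]
[[374.0, 322.0], [280.0, 322.0], [371.0, 331.0], [283.0, 331.0]]
```

View pics/w5.png

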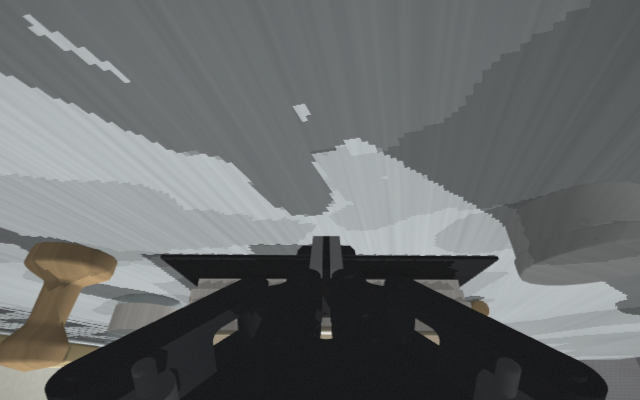

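The wrist view shows the stamp at left (70,300), the tin at right (590,230), and the tab (327,333) centred between the shut fingertips, as predicted. I'll slide under it and compute the lifting arc.

move_arm:
  moves:
    - {"gripper": -1, "xyz": [-1.0, 0.1, 1.0], "angular": [0, 0, 0]}
    - {"gripper": -1, "xyz": [-2.0, 0.1, 2.0], "angular": [0, 0, 0]}
    - {"gripper": -1, "xyz": [-3.0, 0.1, 3.0], "angular": [0, 0, 0]}
    - {"gripper": -1, "xyz": [-3.8, 0.1, 3.8], "angular": [0, 0, 0]}
    - {"gripper": -1, "xyz": [-4.3, 0.1, 4.3], "angular": [0, 0, 0]}
    - {"gripper": -1, "xyz": [-4.3, 0.1, 4.3], "angular": [0, 0, 0]}

```text
clock: 11.12
position: [477.5, -227.8, 14.7]
ee_rot: [-0.579, 0.728, 0.228, 0.287]
contact_force: [-0.6, 0.3, -0.5]
gripper_width: 0.1
```

```bash
python3 - <<'E'
from h import *
s=st(); th=.75; R=Rt(th); n=np.array([np.cos(th),np.sin(th)]); f=np.array([np.sin(th),-np.cos(th)])
P=lambda r,p: np.array([-r*np.cos(p)+14.5*np.sin(p),29.5+r*np.sin(p)+14.5*np.cos(p)])
b0=B(s["position"])
for deg in range(0,121,4):
    p=np.radians(deg); g=16
    c=P(185,p)+g*f if p<np.pi/2-th else P(185-g,p)
    t=c-11*n; d=R.T@(W((b0[0],*t))-s["position"])/10
    print(deg,t.round(0),d.round(1).tolist())
E
```

```text
t 11.125 binder tcp [  -0.9 -179.6   14.7] F [-0.6  0.3 -0.5] w 0.1 j [-0.58  0.69 -0.06 -0.74 -1.24  0.76]
0 [-182.   25.] [-0.5, 0.0, -0.9]
4 [-181.   38.] [-1.5, 0.0, -1.8]
8 [-178.   50.] [-2.5, -0.0, -2.5]
12 [-175.   63.] [-3.6, 0.0, -3.2]
16 [-171.   75.] [-4.8, 0.0, -3.8]
20 [-166.   87.] [-5.9, 0.0, -4.4]
24 [-160.   99.] [-7.1, -0.0, -4.8]
28 [-154.  110.] [-8.4, 0.0, -5.2]
32 [-146.  121.] [-9.7, 0.0, -5.5]
36 [-138.  131.] [-10.9, 0.0, -5.7]
40 [-130.  140.] [-12.2, 0.0, -5.8]
44 [-120.  149.] [-13.5, 0.0, -5.8]
48 [-110.  157.] [-14.8, 0.0, -5.7]
52 [-101.  164.] [-16.0, 0.0, -5.6]
56 [-91. 170.] [-17.1, 0.0, -5.3]
60 [-80. 176.] [-18.3, 0.0, -5.0]
64 [-69. 180.] [-19.4, 0.0, -4.6]
68 [-58. 184.] [-20.5, 0.0, -4.1]
72 [-46. 187.] [-21.5, 0.0, -3.5]
76 [-35. 189.] [-22.5, 0.0, -2.9]
80 [-23. 191.] [-23.5, 0.0, -2.2]
84 [-11. 192.] [-24.4, 0.0, -1.5]
88 [  1. 191.] [-25.2, -0.0, -0.6]
92 [ 12. 190.] [-26.0, -0.0, 0.2]
96 [ 24. 189.] [-26.8, 0.0, 1.2]
100 [ 36. 186.] [-27.4, 0.0, 2.1]
104 [ 47. 182.] [-28.0, -0.0, 3.2]
108 [ 58. 178.] [-28.5, -0.0, 4.2]
112 [ 69. 173.] [-29.0, 0.0, 5.3]
116 [ 79. 168.] [-29.3, 0.0, 6.4]
120 [ 89. 161.] [-29.6, 0.0, 7.6]
```

Starting slowly and lifting to about 28°, then check.

move_arm:
  moves:
    - {"gripper": -1, "xyz": [-0.3, 0, -0.4], "angular": [0, 0, 0]}
    - {"gripper": -1, "xyz": [-0.5, 0, -0.9], "angular": [0, 0, 0]}
    - {"gripper": -1, "xyz": [-1.0, 0, -1.4], "angular": [0, 0, 0]}
    - {"gripper": -1, "xyz": [-1.5, 0, -1.8], "angular": [0, 0, 0]}
    - {"gripper": -1, "xyz": [-2.5, 0, -2.5], "angular": [0, 0, 0]}
    - {"gripper": -1, "xyz": [-3.6, 0, -3.2], "angular": [0, 0, 0]}
    - {"gripper": -1, "xyz": [-4.8, 0, -3.8], "angular": [0, 0, 0]}
    - {"gripper": -1, "xyz": [-5.9, 0, -4.4], "angular": [0, 0, 0]}
    - {"gripper": -1, "xyz": [-7.1, 0, -4.8], "angular": [0, 0, 0]}
    - {"gripper": -1, "xyz": [-8.4, 0, -5.2], "angular": [0, 0, 0]}

```text
clock: 12.38
position: [483.4, -202.3, 110.7]
ee_rot: [-0.579, 0.729, 0.228, 0.287]
contact_force: [0.4, -1.0, -0.5]
gripper_width: 0.2
```

```bash
python3 - <<'E'
from h import *
st()
im,d=arm.get_image("side"); cv2.imwrite("pics/s6.png",cv2.resize(im[60:330,200:480],None,fx=2.2,fy=2.2,interpolation=cv2.INTER_CUBIC))
E
```

```text
t 12.375 binder tcp [  -0.9 -153.5  110.7] F [ 0.4 -1.  -0.5] w 0.2 j [-0.54  0.53 -0.05 -0.73 -1.34  0.61]
```

View pics/s6.png

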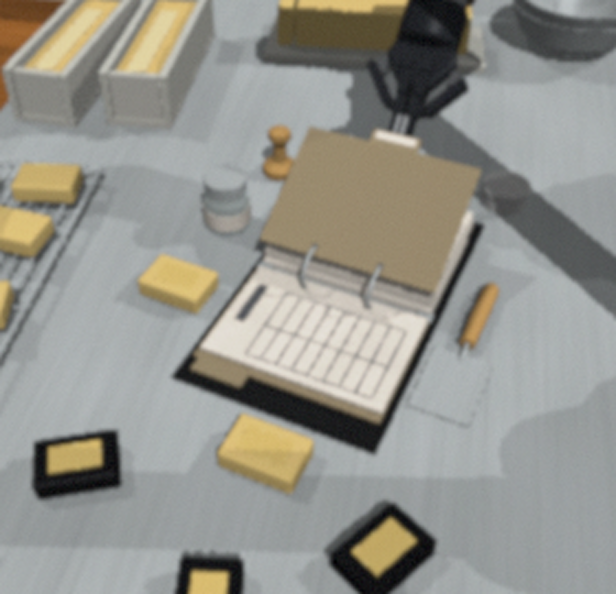

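The divider is up on the fingertips (tab at crop 397,138), at about 28°, with little force. Continuing the arc.

move_arm:
  moves:
    - {"gripper": -1, "xyz": [-1.3, 0, -0.3], "angular": [0, 0, 0]}
    - {"gripper": -1, "xyz": [-2.5, 0, -0.5], "angular": [0, 0, 0]}
    - {"gripper": -1, "xyz": [-3.8, 0, -0.6], "angular": [0, 0, 0]}
    - {"gripper": -1, "xyz": [-5.1, 0, -0.6], "angular": [0, 0, 0]}
    - {"gripper": -1, "xyz": [-6.4, 0, -0.5], "angular": [0, 0, 0]}
    - {"gripper": -1, "xyz": [-7.6, 0, -0.4], "angular": [0, 0, 0]}
    - {"gripper": -1, "xyz": [-8.7, 0, -0.1], "angular": [0, 0, 0]}
    - {"gripper": -1, "xyz": [-9.9, 0, 0.2], "angular": [0, 0, 0]}
    - {"gripper": -1, "xyz": [-11.0, 0, 0.6], "angular": [0, 0, 0]}
    - {"gripper": -1, "xyz": [-12.1, 0, 1.1], "angular": [0, 0, 0]}

```text
clock: 13.68
position: [505.2, -108.6, 184.7]
ee_rot: [-0.579, 0.729, 0.228, 0.287]
contact_force: [-0.4, 0.1, -0.6]
gripper_width: -0.1
```

```bash
python3 - <<'E'
from h import *
st()
E
```

```text
t 13.675 binder tcp [ -0.9 -57.3 184.7] F [-0.4  0.1 -0.6] w -0.1 j [-0.38  0.38 -0.07 -0.76 -1.34  0.42]
```

move_arm:
  moves:
    - {"gripper": -1, "xyz": [-1.0, 0, 0.6], "angular": [0, 0, 0]}
    - {"gripper": -1, "xyz": [-2.0, 0, 1.2], "angular": [0, 0, 0]}
    - {"gripper": -1, "xyz": [-3.0, 0, 1.9], "angular": [0, 0, 0]}
    - {"gripper": -1, "xyz": [-3.9, 0, 2.6], "angular": [0, 0, 0]}
    - {"gripper": -1, "xyz": [-4.7, 0, 3.5], "angular": [0, 0, 0]}
    - {"gripper": -1, "xyz": [-5.5, 0, 4.3], "angular": [0, 0, 0]}
    - {"gripper": -1, "xyz": [-6.3, 0, 5.3], "angular": [0, 0, 0]}
    - {"gripper": -1, "xyz": [-6.9, 0, 6.2], "angular": [0, 0, 0]}
    - {"gripper": -1, "xyz": [-7.5, 0, 7.3], "angular": [0, 0, 0]}
    - {"gripper": -1, "xyz": [-8.0, 0, 8.3], "angular": [0, 0, 0]}

```text
clock: 14.92
position: [531.2, 3.5, 177.9]
ee_rot: [-0.579, 0.729, 0.228, 0.287]
contact_force: [1.6, -0.8, 0.2]
gripper_width: -0.0
```

```bash
python3 - <<'E'
from h import *
st()
im,d=arm.get_image("side"); cv2.imwrite("pics/s7.png",cv2.resize(im[60:330,200:480],None,fx=2.2,fy=2.2,interpolation=cv2.INTER_CUBIC))
E
```

```text
t 14.925 binder tcp [ -0.9  57.8 177.9] F [ 1.6 -0.8  0.2] w -0.0 j [-0.17  0.34 -0.13 -0.82 -1.19  0.3 ]
```

View pics/s7.png

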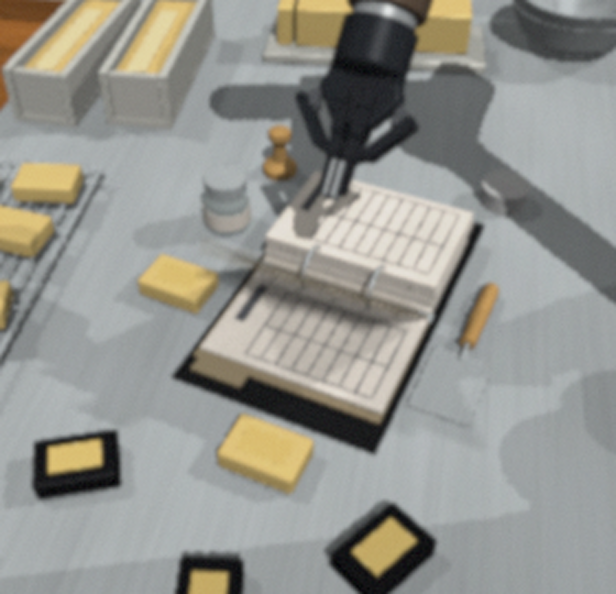

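The divider is seen almost edge-on across the spine (crop 320,280), past upright and falling away from the fingers. I'll retract and let it settle.

move_arm:
  moves:
    - {"gripper": -1, "xyz": [0, 0, -2], "angular": [0, 0, 0]}
    - {"gripper": -1, "xyz": [0, 0, -6], "angular": [0, 0, 0]}
    - {"gripper": -1, "xyz": [0, 0, -12], "angular": [0, 0, 0]}
    - {"gripper": -1, "xyz": [0, 0, -18], "angular": [0, 0, 0]}
    - {"gripper": -1, "xyz": [0, 0, -22], "angular": [0, 0, 0]}
    - {"gripper": -1, "xyz": [0, 0, -22], "angular": [0, 0, 0]}
    - {"gripper": -1, "xyz": [0, 0, -22], "angular": [0, 0, 0]}
    - {"gripper": -1, "xyz": [0, 0, -22], "angular": [0, 0, 0]}
    - {"gripper": -1, "xyz": [0, 0, -22], "angular": [0, 0, 0]}
    - {"gripper": -1, "xyz": [0, 0, -22], "angular": [0, 0, 0]}

```text
clock: 16.23
position: [497.2, -142.8, 338.8]
ee_rot: [-0.579, 0.728, 0.228, 0.286]
contact_force: [-0.2, 0.7, -0.5]
gripper_width: -0.3
```

```bash
python3 - <<'E'
from h import *
st()
c=arm.get_calibration("side")
im,d=arm.get_image("side"); cv2.imwrite("pics/s8.png",cv2.resize(im[60:330,200:480],None,fx=2.2,fy=2.2,interpolation=cv2.INTER_CUBIC))
for x,y in [(-60,40),(60,40),(-60,150),(60,150),(0,178)]:
    u,v=proj("side",W((x,y,15)),c)[0]; z=d[int(round(v)),int(round(u))]
    X=c["R"].T@(np.linalg.inv(c["camera_matrix"])@[u,v,1]*z-c["t"]); print("divider",(x,y),B(X).round(1))
E
```

```text
t 16.225 binder tcp [ -1.  -92.5 338.8] F [-0.2  0.7 -0.5] w -0.3 j [-0.43  0.26  0.15 -0.73 -1.63  0.22]
divider (-60, 40) [-60.   40.2  15.2]
divider (60, 40) [60.1 39.8 14.8]
divider (-60, 150) [-59.3 147.9  12.3]
divider (60, 150) [ 61.  148.3  12.8]
divider (0, 178) [  0.3 177.3  14.1]
```

View pics/s8.png

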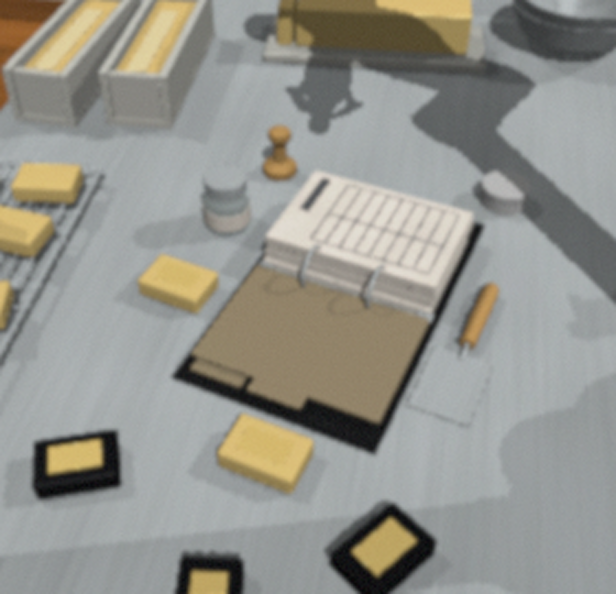

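The divider lies flat on the left pages at crop (310,340), with its top near 12–15 mm. Nothing else moved. I'll allow it a short settling time, check the soap, then hand in.

move_arm:
  moves:
    - {"gripper": -1, "xyz": [0, 0, 0], "angular": [0, 0, 0]}
    - {"gripper": -1, "xyz": [0, 0, 0], "angular": [0, 0, 0]}
    - {"gripper": -1, "xyz": [0, 0, 0], "angular": [0, 0, 0]}
    - {"gripper": -1, "xyz": [0, 0, 0], "angular": [0, 0, 0]}
    - {"gripper": -1, "xyz": [0, 0, 0], "angular": [0, 0, 0]}
    - {"gripper": -1, "xyz": [0, 0, 0], "angular": [0, 0, 0]}

```text
clock: 17.02
position: [497.2, -143.3, 339.2]
ee_rot: [-0.579, 0.729, 0.228, 0.287]
contact_force: [-0.2, 0.5, 0.6]
gripper_width: -0.0
```

```bash
python3 - <<'E'
from h import *
st(); soap(25)
c=arm.get_calibration("side"); im,d=arm.get_image("side")
for n,x,y,z in [("soap",-18,249,25),("soap",-40,235,25),("soap",5,262,25),("div",60,150,15),("div",-60,150,15),("div",60,40,15)]:
    u,v=proj("side",W((x,y,z)),c)[0]; Z=d[int(round(v)),int(round(u))]
    print(n,B(c["R"].T@(np.linalg.inv(c["camera_matrix"])@[u,v,1]*Z-c["t"])).round(1))
arm.job_done()
E
```

```text
t 17.025 binder tcp [ -0.8 -92.9 339.2] F [-0.2  0.5  0.6] w -0.0 j [-0.44  0.26  0.16 -0.73 -1.64  0.22]
soap 644.5 [-18.5 249. ] [78.2 52.5] 0.3261583745479584 [[-58.0, 275.0], [-57.0, 222.0], [21.0, 223.0], [21.0, 275.0]]
soap [-17.6 248.2  23.8]
soap [-40.  235.   25.1]
soap [  5.  261.9  24.9]
div [ 59.9 150.1  15.2]
div [-60.  150.1  15.1]
div [59.6 40.8 15.8]
the job is handed in; nothing more can be done
```

I pushed the soap bar off the left-hand side of the binder with two fingertips. Then I lifted the divider by its tab with the shut, tilted fingertips and turned it over the rings, letting it fall onto the left-hand pages. The job was handed in at about 17 s of the 58 s allowed; no verdict is reported.

- **Soap bar:** it lies flat on the bench, with its top measured at 24–25 mm. Its inner edge is about 25 mm beyond the cover edge.
- **Divider:** the top is level at about 15–16 mm, which matches the 15 mm expected when it lies flat. A reading taken 0.8 s earlier gave 12–15 mm, which I put down to measurement noise or the board still settling.
- **Other things:** the last side picture shows them where they were. The force readings between moves were small, up to about 2 N, but the finger contact forces were not read directly.
- **Disagreement:** two estimates of the binder's position differed by about 4 mm along the spine. I shifted the origin to match the wrist view, and it had no visible effect.

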